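Grease the foot pedal's hinge

TASK

Grease the hinge of the foot pedal standing on the bench: take the cranked brush from its stand, dip its tip well down into the small open grease pot, then dab the tip gently on the bare middle of the pedal's hinge barrel. Hang the brush back level in both notches of its stand, then with the gripper press the pedal all the way down to its stop and let it spring back up. Leave the pot and everything else on the bench standing where they are.

Things in the scene. Friction and masses are not known exactly. Their poses are not given: they have to be found in the camera images.
- brush: Brush, 80 g: wooden bar handle 180 long, 12 wide, 18 high, with a steel neck cranked straight down at one end. Origin: the grip point on the bar's centre line, near its centre of mass; x along the bar to the neck (bar spans x -105 to +75), z up. Neck, ferrule (17 across) and tuft (14 across) stand at x +95; the ferrule's underside is 66 and the tip 90 below the origin.
- brush_tip (a point): Lowest point of the brush's black tuft. The tuft is springy: it gives up to 12 along the brush's z at about 0.5 to 2 N.
- brush_stand: Fixed stand: foot 150 x 85 x 10, two upright plates (8 thick, 44 wide) at x -50 and +50, each with an open notch 18 wide, floor 116 high, flaring to 45 across at 145 high. Origin on the bench under the foot's centre. The brush hangs level in both notches: its origin within 10 of x 0, at y 0, z 125, its x along the stand's x. Between the plates is room for fingers.
- grease_pot: The grease pot: small open steel cup, 64 across at the rim, tapering slightly to the foot, 55 high, wall 3, loose, about 250 g. Origin at the centre of its underside, z up. It is the tall narrow one of the two steel vessels (the other is a shallow dish).
- grease_pot_rim (a point): Centre of the pot's mouth, level with its rim (55 above the bench). The tip must go at least 15 below the rim; the inner floor is about 50 below it.
- pedal_base: Fixed steel base plate (225 x 125 x 12) of the foot pedal unit; origin under its centre on the bench; the hinge is at its +x end, the raised free end of the pedal at its -x end. z up.
- hinge_barrel: The pedal's hinge barrel: level bare steel cylinder 22 in diameter, 94 long along y, held between two ears. Origin at its centre, 50 above the bench, so its top line is 61 high; x and y as pedal_base's. The bare middle is the top line from y = -35 to +35.
- pedal_pad (a point): Where to press: middle of the top face of the pedal plate, 143 from the hinge axis and about 22 from its free edge. Moves with the pedal: 93 above the bench when up, about 56 when down at the stop. The plate is 140 x 88 with rubber ribs.
- pedal (a joint): Pedal angle: 0 up (at rest, held by its spring), 0.25 rad fully down at its stop. Pressing at the pad takes about 9 N.
- offcut_dish: Bystander: shallow open steel dish, 92 across, 22 high, with brass foil offcuts. Origin under its centre.
- caliper: Bystander: caliper lying flat, 200 long.
- micrometer: Bystander: micrometer lying flat, 115 long, 18 high.
- weight: Bystander: brass weight, 40 across, 35 high.
- wood_block: Bystander: wooden block 100 x 45 x 30.
- lidded_jar: Bystander: closed amber jar, 56 across, 60 high.
Things that resemble listed ones, but are neither listed nor needed, are in the scene too. There is more than one size of the brush; the job needs the largest. What is shaped like the grease_pot but purple or yellow is not meant.

How it is judged:
By the outcome, as a careful person would: the job done as asked, in the order asked, and still so for the second after the job is handed in, with the robot touching nothing.
It also fails if it takes over 58 s, if anything falls off the work surface, if the arm or the gripper's body presses on something with over 40 N, if the wrist force passes 120 N, or if a joint passes its speed limit or range.

ROBOT

A 6-joint arm with a two-finger parallel gripper is mounted at the origin on the work surface. World frame = base frame: x ahead of the robot, y to its left, z up, the work surface at z = 0. Lengths are in m, angles in rad, forces in N, time in s.
With the tool pointing down it reaches from about 0.35 to 1 m from the base axis. Payload 7.1 kg.
Tool frame: the origin (TCP) lies between the finger pads; the fingertips stand robot.tip_reach ahead of it and the grasp point (between the pads) lies 3 mm ahead of it (robot.tip_reach is the distance from the TCP to the fingertips, in m); z points along the fingers, y is the line along which they close (so a half turn about z gives the same grasp; the last joint's range is limited). The gripper opens to 85 mm and grips with 20 to 120 N. Pads are 22 mm wide; open, the fingers measure 114 mm over their backs; the gripper's body (76 mm by 85 mm) begins 54 mm behind the grasp point. The pads swing forward as they close: fully open they stand 13 mm farther back than shut.
Start: joints at [-1.315, 0.423, 1.63, -0, 1.089, -0.019], TCP at [0.17, -0.602, 0.253] pointing down, gripper open.
Joint ranges: [-3, 3], [-0.9, 2.11], [0.09, 2.58], [-1.31, 4.45], [0.11, 2.69], [-2.54, 2.54]. Speed limits (rad/s): [2.39, 2.39, 3.01, 3.14, 3.14, 3.14].

INTERFACE

Orientations are given as a 3x3 rotation matrix whose columns are the frame's x, y, z axes.
In Python, from workcell import robot gives the robot as it stands.
- The arm moves only by the tool arm_command, never from a script. Its argument "targets" is a list of rows, each a list of 3 entries, a list of its own where there are three numbers: the opening, from 0 (shut) to 1 (fully open), then the shift along the tool's x, y, z scaled (see below), then the turn about the tool's z scaled (see below). A call has exactly 10 rows; each row shifts and turns the commanded pose from where the row before left it, along the tool's axes as they then stand; what a row does not reach is not made up. The controller multiplies each number of a shift by 4 cm and each number of a turn by 0.1 rad. A row lasts 1/12 s, in which the tool goes at most 41.7 mm and 7.16 degrees, less where a joint would pass 70% of its speed; a pose out of reach is approached as far as the arm can. A call with a number of a shift or a turn outside -1 to 1 is refused whole. A call with a gripper value outside its range is refused whole. The fingers move at their own pace and stop on an object; the grip force is fixed at half the most. Time passes only in rows, so rows that do not move let the fingers close, or fill a call up. It gives the time, the measured TCP pose, the force, the opening and the grip force at its end, in the units of the state.
- robot.observe(): the state, without advancing time (a new reading comes with each control period).
- robot.read_camera(name): name is "scene" or "top" or "wrist"; returns a dict with "color" (420x560x3 uint8, red, green, blue), "range_z" (420x560 float32, m along the optical axis (not along the pixel's ray), 0 where there is no reading), "fx", "fy", "cx", "cy" (pixels), "rvec" (rotation vector, rad) and "tvec" (3), from world to camera coordinates, as OpenCV has them; the wrist camera has in their place "hand_eye" (4x4, takes a point from camera to tool coordinates, whose origin is the TCP and whose axes are the flange's). Camera axes: x right, y down, z forward; pixel columns grow to the right and rows downward; lengths in m; the calibration is good to about 2 mm. A picture is of the moment at which its call begins: read the wrist's pose just before it.
- robot.hand_in(): hands the job in; it is judged then, once.
The state is a dict: "time_s": time; "joint_positions": joint angles; "joint_velocities": joint speeds; "tau": joint torques, N m; "position": TCP position; "tool_rot": TCP orientation; "contact_force": force on the tool from outside, world axes, zero at the start; "ft_torque": the same for the moment, N m; "gripper_width": opening from 0.0 (shut) to 1.0 (fully open); "gripper_force": force on a finger pad.
Only numpy, scipy, OpenCV 4.12 (cv2) and the standard library are available. Lean on these libraries where they do the work, as an engineer would, in place of code of your own. Each camera call takes 0.05 s, during which the arm holds its last target. There are 200 camera calls.

## Working session

There is one attempt and no reset: what is moved stays moved. The work goes in short steps, Python scripts to look and compute and a tool call to move; the robot and the scene stay as the last step left them, time stands still between calls to the robot, and variables do not carry over. Pictures are saved under pics/ and viewed, at most 10 in all, crops included, and the job is handed in when it is done.

Besides the shell and the picture viewer there is one more tool, called after "Call:" as name([rows], argument=value, ...), one row to a line, values as JSON. arm_command: Moves the arm, as the interface text tells. Its arguments: {"type":"object","properties":{"targets":{"type":"array"}},"required":["targets"]}

```bash
mkdir -p pics; ls; cat > h.py <<'E'
import numpy as np, cv2, sys
from workcell import robot
def shot(n):
    d=robot.read_camera(n); return d
def pts(d):
    h,w=d["range_z"].shape; u,v=np.meshgrid(np.arange(w),np.arange(h)); z=d["range_z"]
    p=np.stack([(u-d["cx"])/d["fx"]*z,(v-d["cy"])/d["fy"]*z,z],-1)
    if "rvec" in d:
        R=cv2.Rodrigues(np.array(d["rvec"],float))[0]; t=np.array(d["tvec"]).ravel()
        return (p-t)@R
    s=d["state"]; H=np.array(d["hand_eye"]); p=p@H[:3,:3].T+H[:3,3]
    return p@np.array(s["tool_rot"]).T+np.array(s["position"])
def save(d,n): 
    cv2.imwrite("pics/"+n,d["color"][...,::-1])
E
python3 - <<'E'
from h import *
import pickle
s=robot.observe(); print(s["time_s"],s["position"],np.round(s["tool_rot"],3).tolist(),s["gripper_width"],robot.tip_reach)
D={}
for n in("top","scene"):
    d=shot(n);D[n]=d;save(d,n+".png")
    print(n,d["fx"],d["rvec"],d["tvec"],(d["range_z"]>0).mean())
pickle.dump(D,open("D.pkl","wb"))
E
```

```text
pics
0.0 [ 0.16951618 -0.60103065  0.25253398] [[0.962, 0.271, -0.0], [0.271, -0.962, 0.002], [0.0, -0.002, -1.0]] 1.0001563300043974 0.022
top 461.9160956332239 [ 2.12369215 -2.18444494  0.10963843] [-0.04258442  0.53374937  1.05947784] 0.9960714285714286
scene 408.93472962923477 [ 0.82319665  2.64094011 -0.95608052] [ 0.45064206 -0.12479304  1.13675149] 0.9961522108843538
```

View pics/top.png

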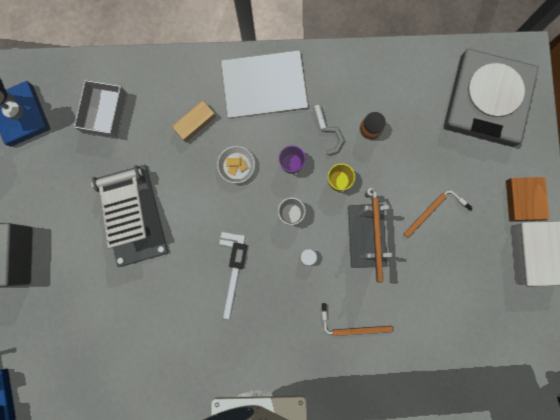

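View pics/scene.png

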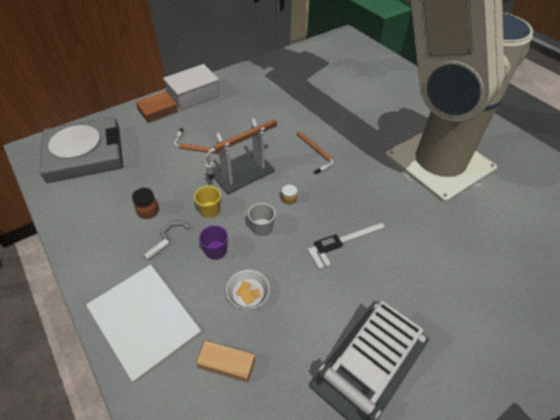

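The top view shows:
- **Brushes:** one in the stand with its bar from (377,195) to (380,280) and neck at (372,192), and smaller ones lying at (428,215) and (360,330). The hung one is the largest and is in the stand.
- **Pots:** steel at (291,211), purple at (291,160), yellow at (341,178), and the shallow dish at (236,165). The narrow bare steel cup is the one meant.
- **Pedal:** at (130,215), with its hinge barrel near (119,178).

I'll measure these and crop to confirm.

```bash
python3 - <<'E'
from h import *
import pickle
D=pickle.load(open("D.pkl","rb"))
d=D["top"];P=pts(d);c=d["color"].astype(int)
hsv=cv2.cvtColor(d["color"],cv2.COLOR_RGB2HSV)
print("bench z",np.median(P[300:310,100:200,2]))
def box(m,name):
    q=P[m]; r=cv2.minAreaRect((q[:,:2]*1000).astype(np.float32)); print(name,m.sum(),np.round(r[0],1),np.round(r[1],1),round(r[2],1),"z",np.round(np.percentile(q[:,2],[2,50,98]),4))
org=(hsv[...,0]<14)&(hsv[...,1]>120)
n,l,st,_=cv2.connectedComponentsWithStats(org.astype(np.uint8))
for i in range(1,n):
    if st[i,4]>100:
        print(st[i]); box(l==i,"orange")
R=lambda y0,y1,x0,x1:(np.add.outer(np.arange(420)*0,np.zeros(560))==0)&((np.arange(420)>=y0)&(np.arange(420)<y1))[:,None]&((np.arange(560)>=x0)&(np.arange(560)<x1))[None]
m=R(190,232,272,312)&(P[...,2]>.047)&(P[...,2]<.065); box(m,"potrim")
q=P[m][:,:2]*1000;print(cv2.minEnclosingCircle(q.astype(np.float32)))
m=R(195,280,340,400)&(P[...,2]>.006)&(P[...,2]<.016); box(m,"foot")
m=R(160,270,85,175)&(P[...,2]>.008)&(P[...,2]<.018); box(m,"pbase")
m=R(160,270,85,175)&(P[...,2]>.008); box(m,"pall")
m=R(160,245,85,175)&(P[...,2]>.066);box(m,"plate")
m=R(160,270,85,175)
a=np.concatenate([cv2.resize(d["color"][150:275,80:180],None,fx=4,fy=4),cv2.resize(d["color"][165:290,330:430],None,fx=4,fy=4)],1)
cv2.imwrite("pics/crop1.png",a[...,::-1])
E
```

```text
bench z 0.0003380875450146796
potrim 135 [532.4 -87.4] [60.8 62.5] 43.4 z [0.0479 0.0543 0.0586]
((532.32470703125, -87.04984283447266), 31.839384078979492)
foot 1537 [ 485.5 -269.8] [182.8 121. ] 11.2 z [0.0064 0.0099 0.014 ]
pbase 2063 [542.8 283.4] [225.1 156.5] 14.1 z [0.0086 0.0123 0.0166]
pall 4945 [534.9 154.4] [460.4 245.8] 88.3 z [0.0091 0.0596 0.096 ]
plate 1877 [465.6 175.5] [486.5 152. ] 59.0 z [0.0667 0.0825 0.0977]
```

View pics/crop1.png

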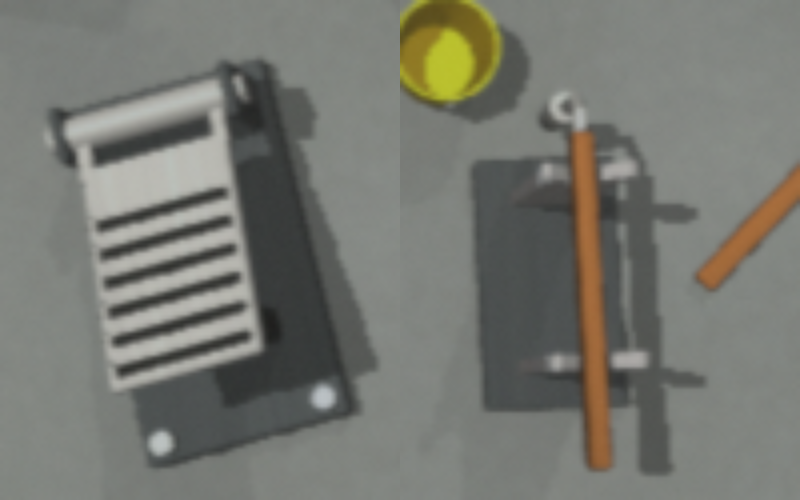

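The crop confirms both objects. On the left is the pedal, with its barrel running (65,130)–(225,95) and its pad ribs below. On the right is the long bar hanging in both stand plates, its neck at (565,108). The lying brush beside it is visibly shorter. I'll refine the numbers next.

```bash
cat > m.py <<'E'
from h import *
def rect(q,trim=0):
    # oriented fit: dominant axis by minAreaRect after eroding outliers
    return cv2.minAreaRect((q[:,:2]*1000).astype(np.float32))
def big(m):
    n,l,st,_=cv2.connectedComponentsWithStats(m.astype(np.uint8)); i=1+np.argmax(st[1:,4]); return l==i
def ray(d,u,v,z):
    R=cv2.Rodrigues(np.array(d["rvec"],float))[0]; t=np.array(d["tvec"]).ravel()
    C=-R.T@t; r=R.T@np.array([(u-d["cx"])/d["fx"],(v-d["cy"])/d["fy"],1]); return C+r*(z-C[2])/r[2]
def win(y0,y1,x0,x1):
    m=np.zeros((420,560),bool); m[y0:y1,x0:x1]=1; return m
def rectz(d,m,z,name):
    # minAreaRect of the mask's pixels cast onto plane z
    v,u=np.nonzero(m); q=np.array([ray(d,a,b,z)[:2] for a,b in zip(u,v)])
    r=cv2.minAreaRect((q*1000).astype(np.float32)); print(name,m.sum(),np.round(r[0],1),np.round(r[1],1),round(r[2],2)); return r
E
python3 - <<'E'
from m import *
import pickle
D=pickle.load(open("D.pkl","rb"))
d=D["top"];P=pts(d);z=P[...,2]
hsv=cv2.cvtColor(d["color"],cv2.COLOR_RGB2HSV)
print(hsv[235,378],hsv[330,360])
for nm,w in(("main",win(185,290,360,395)),("b2",win(185,245,400,450)),("b3",win(320,340,325,400))):
    m=big((hsv[...,0]<22)&(hsv[...,1]>110)&w); rectz(d,m,.134 if nm=="main" else .009,nm); print(np.percentile(z[m],[5,50,95]))
m=big(win(190,232,272,312)&(z>.044)); v,u=np.nonzero(m); q=np.array([ray(d,a,b,.055)[:2]*1000 for a,b in zip(u,v)]).astype(np.float32); print("pot",cv2.minEnclosingCircle(q))
V=hsv[...,2]
m=big((V<90)&win(200,272,345,385)&(z<.02)&(z>.005)); rectz(d,m,.01,"foot")
# stand plates tops
m=win(185,270,350,400)&(z>.139); print(m.sum())
for nm,w in(("p1",win(185,225,350,400)),("p2",win(240,270,350,400))):
    k=w&(z>.09)&(hsv[...,1]<60); q=P[k]; print(nm,k.sum(),np.median(q,0).round(4), q[:,:2].min(0),q[:,:2].max(0))
# pedal
m=big(win(165,245,85,165)&(z>.058)&(z<.11)&(V>140)); rectz(d,m,.075,"plate");
m=big(win(160,190,88,150)&(z>.054)&(z<.068)&(V>120)); q=P[m]; print("barrel",m.sum(),q.mean(0),rect(q))
m=big(win(160,272,85,175)&(z>.008)&(z<.016)); m=cv2.erode(m.astype(np.uint8),np.ones((2,2)))>0; print("base",m.sum(),rect(P[m]))
E
```

```text
[ 14 160 161] [ 14 160 155]
main 496 [ 457.3 -264.8] [ 13.1 175.7] 89.91
[0.12509004 0.13339839 0.1363008 ]
b2 310 [ 519.1 -406.3] [ 13.2 138.1] 44.32
[0.00602834 0.00919859 0.01321876]
b3 340 [ 252.5 -244.3] [ 13.  138.3] 2.3
[0.00628534 0.00965126 0.01291592]
pot ((532.192626953125, -87.36754608154297), 31.79413604736328)
foot 1311 [ 473.1 -252.7] [148.6  58. ] 0.08
100
p1 160 [ 0.5235 -0.2644  0.1308] [ 0.40527834 -0.29137135] [ 0.56983583 -0.07208264]
p2 94 [ 0.4232 -0.2645  0.1395] [ 0.40527834 -0.29176135] [ 0.44897368 -0.07208264]
plate 1577 [548.4 300.9] [161.6  91.2] 11.29
barrel 423 [0.61505965 0.31273929 0.06033869] ((616.7437744140625, 317.8782958984375), (99.10376739501953, 46.97561264038086), 88.2535400390625)
base 1296 ((537.0570068359375, 296.7958984375), (220.3200225830078, 122.65376281738281), 14.264636993408203)
```

Call:
arm_command([
  [1, [0, 0, 0], 1],
  [1, [0, 0, 0], 1],
  [1, [0, 0, 0], 0.75],
  [1, [0.6, -0.7, 0], 0],
  [1, [0.6, -0.7, 0], 0],
  [1, [0.6, -0.7, 0], 0],
  [1, [0.6, -0.7, 0], 0],
  [1, [0.6, -0.7, 0], 0],
  [1, [0.6, -0.7, 0], 0],
  [1, [0.6, -0.7, 0], 0],
])

```text
time_s: 0.93
position: [0.3383, -0.4039, 0.2531]
tool_rot: [[1.0, -0.001, -0.0], [-0.001, -1.0, 0.0], [-0.0, -0.0, -1.0]]
contact_force: [-0.8, -1.2, 0.6]
gripper_width: 1.0
gripper_force: 0.0
```

Call:
arm_command([
  [1, [0.6, -0.7, 0], 0],
  [1, [0.6, -0.7, 0], 0],
  [1, [0.6, -0.7, 0], 0],
  [1, [0.6, -0.7, 0], 0],
  [1, [0.6, -0.7, 0], 0],
  [1, [0, 0, 0], 0],
  [1, [0, 0, 0], 0],
  [1, [0, 0, 0], 0],
  [1, [0, 0, 0], 0],
  [1, [0, 0, 0], 0],
])

```text
time_s: 1.77
position: [0.4569, -0.2665, 0.2532]
tool_rot: [[1.0, -0.002, -0.0], [-0.002, -1.0, 0.0], [-0.0, -0.0, -1.0]]
contact_force: [0.0, 0.2, 0.2]
gripper_width: 0.998
gripper_force: 0.0
```

```bash
python3 - <<'E'
from m import *
s=robot.observe(); d=robot.read_camera("wrist"); d["state"]=s
print(s["time_s"],np.round(s["position"],4),np.round(s["tool_rot"],4).tolist(),np.round(s["joint_positions"],2))
save(d,"w1.png");P=pts(d);z=P[...,2]
import pickle;pickle.dump(d,open("w1.pkl","wb"))
hsv=cv2.cvtColor(d["color"],cv2.COLOR_RGB2HSV)
m=big((hsv[...,0]<22)&(hsv[...,1]>110)&(z>.1)); print(m.sum(),rect(P[m]),np.percentile(z[m],[5,50,95]))
print(d["fx"],np.round(d["hand_eye"],3).tolist())
E
```

```text
1.7667 [ 0.4569 -0.2665  0.2532] [[1.0, -0.0019, -0.0003], [-0.0019, -1.0, 0.0001], [-0.0003, -0.0001, -1.0]] [-0.55  0.28  1.84 -0.    1.02  1.02]
4263 ((457.4588928222656, -267.7501220703125), (177.9036102294922, 11.698531150817871), 0.1952245533466339) [0.1329669  0.13450765 0.13575341]
375.0133736788456 [[-0.0, -0.951, -0.308, 0.078], [1.0, -0.0, -0.001, -0.0], [0.0, -0.308, 0.951, -0.121], [0.0, 0.0, 0.0, 1.0]]
```

View pics/w1.png

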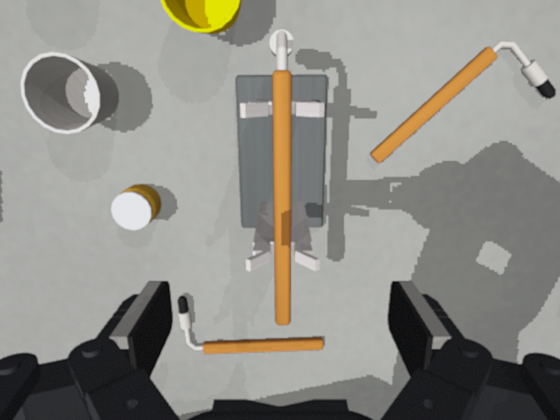

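The wrist view shows the bar centred at column 282 in both notches with the neck at (282,45). The steel pot's mouth is at (63,92) and the yellow cup is at the top edge. Now I'll descend and grasp.

Call:
arm_command([
  [1, [0.1, 0, 0.5], 0],
  [1, [0.1, 0, 0.6], 0],
  [1, [0.1, 0, 0.6], 0],
  [1, [0.1, 0, 0.6], 0],
  [1, [0, 0, 0.5], 0],
  [1, [0, 0, 0.33], 0],
  [1, [0, 0, 0], 0],
  [0, [0, 0, 0], 0],
  [0, [0, 0, 0], 0],
  [0, [0, 0, 0], 0],
])

```text
time_s: 2.65
position: [0.4742, -0.2663, 0.1293]
tool_rot: [[1.0, -0.001, 0.002], [-0.001, -1.0, -0.001], [0.002, 0.001, -1.0]]
contact_force: [1.2, 0.2, 0.4]
gripper_width: 0.605
gripper_force: 0.0
```

Call:
arm_command([
  [0, [0, 0, 0], 0],
  [0, [0, 0, 0], 0],
  [0, [0, 0, 0], 0],
  [0, [0, 0, 0], 0],
  [0, [0, 0, 0], 0],
  [0, [0, 0, 0], 0],
  [0, [0, 0, 0], 0],
  [0, [0, 0, -0.1], 0],
  [0, [0, 0, -0.2], 0],
  [0, [0, 0, -0.2], 0],
])

```text
time_s: 3.48
position: [0.4735, -0.2654, 0.1485]
tool_rot: [[1.0, -0.0, -0.001], [-0.0, -1.0, 0.0], [-0.001, -0.0, -1.0]]
contact_force: [0.8, -0.2, -0.7]
gripper_width: 0.129
gripper_force: 58.5
```

Call:
arm_command([
  [0, [0, 0, -0.5], 0],
  [0, [0, 0, -0.6], 0],
  [0, [0, 0, -0.6], 0],
  [0, [-0.1, -0.6, 0], 0],
  [0, [-0.2, -0.8, 0], 0],
  [0, [-0.2, -0.8, 0], 0],
  [0, [-0.2, -0.8, 0], 0],
  [0, [-0.2, -0.8, 0], 0],
  [0, [0, -0.45, 0], 0],
  [0, [0, 0, 0], 0],
])

```text
time_s: 4.32
position: [0.4368, -0.0928, 0.2168]
tool_rot: [[1.0, 0.002, -0.0], [0.002, -1.0, 0.001], [-0.0, -0.001, -1.0]]
contact_force: [0.8, -0.0, -0.0]
gripper_width: 0.13
gripper_force: 58.7
```

Call:
arm_command([
  [0, [0, -0.2, 0], 0],
  [0, [0, 0, 0], 0],
  [0, [0, 0, 0], 0],
  [0, [0, 0, 0], 0],
  [0, [0, 0, 0], 0],
  [0, [0, 0, 0], 0],
  [0, [0, 0, 0], 0],
  [0, [0, 0, 0], 0],
  [0, [0, 0, 0], 0],
  [0, [0, 0, 0], 0],
])

```text
time_s: 5.15
position: [0.4377, -0.0877, 0.2161]
tool_rot: [[1.0, -0.0, -0.0], [-0.0, -1.0, 0.0], [-0.0, -0.0, -1.0]]
contact_force: [-0.0, -0.5, -0.5]
gripper_width: 0.13
gripper_force: 58.7
```

```bash
python3 - <<'E'
from m import *
import pickle
w=pickle.load(open("w1.pkl","rb"))
def pot(d,w_):
    P=pts(d);z=P[...,2];m=w_&(z>.048)&(z<.062);m=big(m);q=P[m][:,:2]*1000;print(m.sum(),cv2.minEnclosingCircle(q.astype(np.float32)))
pot(w,win(40,145,10,115))
s=robot.observe(); d=robot.read_camera("wrist"); d["state"]=s
print(s["time_s"],np.round(s["position"],4),np.round(s["tool_rot"],4).tolist())
save(d,"w2.png");pickle.dump(d,open("w2.pkl","wb"));P=pts(d);z=P[...,2]
hsv=cv2.cvtColor(d["color"],cv2.COLOR_RGB2HSV)
m=big((hsv[...,0]<22)&(hsv[...,1]>110)&(z>.1)); print(m.sum(),rect(P[m]),np.percentile(z[m],[5,50,95]))
t=robot.read_camera("top");save(t,"t2.png");pickle.dump(t,open("t2.pkl","wb"));sc=robot.read_camera("scene");save(sc,"s2.png");pickle.dump(sc,open("s2.pkl","wb"))
E
```

```text
1632 ((532.0985107421875, -87.68540954589844), 32.27522277832031)
5.15 [ 0.4377 -0.0877  0.2161] [[1.0, -0.0004, -0.0001], [-0.0004, -1.0, 0.0], [-0.0001, -0.0, -1.0]]
9995 ((456.67034912109375, -87.68467712402344), (13.516571998596191, 118.1924057006836), 88.69972229003906) [0.21993486 0.22156844 0.22271662]
```

View pics/w2.png

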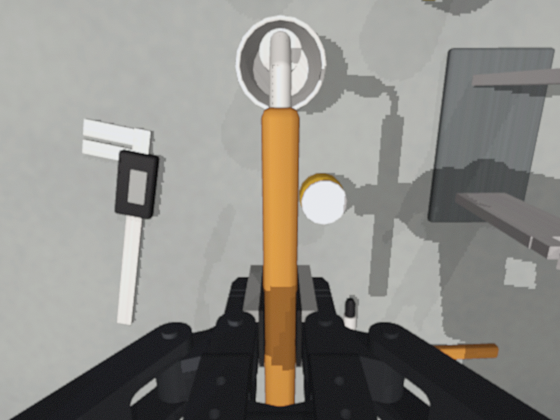

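View pics/s2.png

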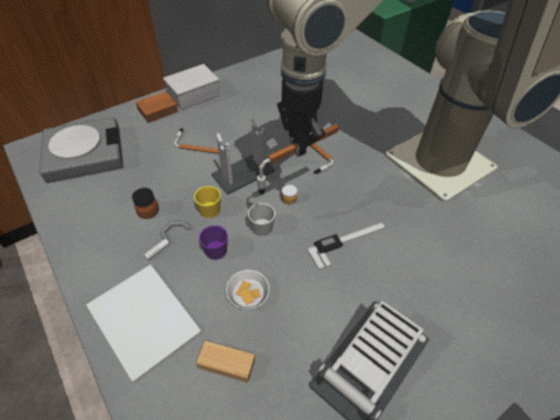

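Wrist: the pot's rim ring is at (281,63) and the neck and ferrule stand centred in it. The scene view shows the tip hanging just above the steel pot, around (262,190). I'll dip now.

Call:
arm_command([
  [0, [0, 0, 0.3], 0],
  [0, [0, 0, 0.4], 0],
  [0, [0, 0, 0.4], 0],
  [0, [0, 0, 0.4], 0],
  [0, [0, 0, 0.4], 0],
  [0, [0, 0, 0.4], 0],
  [0, [0, 0, 0.2], 0],
  [0, [0, 0, 0], 0],
  [0, [0, 0, 0], 0],
  [0, [0, 0, 0], 0],
])

```text
time_s: 6.13
position: [0.4383, -0.0877, 0.1168]
tool_rot: [[1.0, -0.0, 0.001], [-0.0, -1.0, -0.0], [0.001, 0.0, -1.0]]
contact_force: [0.1, -0.0, -1.1]
gripper_width: 0.128
gripper_force: 58.7
```

Call:
arm_command([
  [0, [0, 0, 0], 0],
  [0, [0, 0, 0], 0],
  [0, [0, 0, -0.3], 0],
  [0, [0, 0, -0.5], 0],
  [0, [0, 0, -0.5], 0],
  [0, [0, 0, -0.5], 0],
  [0, [0, 0, -0.5], 0],
  [0, [0, 0, -0.3], 0],
  [0, [0, 0, 0], 0],
  [0, [0, 0, 0], 0],
])

```text
time_s: 6.97
position: [0.4381, -0.0877, 0.2208]
tool_rot: [[1.0, -0.0, 0.002], [-0.0, -1.0, -0.001], [0.002, 0.001, -1.0]]
contact_force: [0.7, -0.2, -0.9]
gripper_width: 0.128
gripper_force: 58.7
```

```bash
python3 - <<'E'
from m import *
import pickle
t=pickle.load(open("t2.pkl","rb"));sc=pickle.load(open("s2.pkl","rb"))
for nm,d,w_ in(("top",t,win(160,272,85,180)),("scene",sc,win(295,420,305,435))):
    P=pts(d);z=P[...,2];h=cv2.cvtColor(d["color"],cv2.COLOR_RGB2HSV)
    k=w_&(P[...,0]>.40)&(P[...,0]<.68)&(P[...,1]>.18)&(P[...,1]<.42)
    b=big(k&(z>.007)&(z<.10)); r=rect(P[b]);print(nm,"all",r)
    th=np.radians(14); ex=np.array([np.cos(th),np.sin(th)]);ey=np.array([-ex[1],ex[0]])
    # barrel: points above .05 with pedal-x near hinge
    o=np.array([.537,.297]); q=P[k&(z>.03)]; a=(q[:,:2]-o)@ex; c=(q[:,:2]-o)@ey
    for lo in np.arange(.05,.125,.005):
        s=(a>lo)&(a<=lo+.005)&(abs(c)<.03)
        if s.sum()>2: print(round(lo,3),s.sum(),np.round(np.percentile(q[s,2],[10,50,90]),4))
    for lo in(-.08,-.04,0,.03):
        s=(a>lo)&(a<lo+.03)&(q[:,2]>.055); print("plate side c",lo,s.sum(),np.round(np.percentile(c[s],[2,98]),4) if s.sum() else "")
E
```

```text
top all ((539.2022705078125, 297.84515380859375), (226.53550720214844, 126.18990325927734), 13.575721740722656)
0.05 55 [0.0615 0.0637 0.0663]
0.055 51 [0.06   0.0625 0.0642]
0.06 30 [0.0585 0.0613 0.0632]
0.075 63 [0.0502 0.0552 0.0589]
0.08 63 [0.0572 0.0601 0.0625]
0.085 54 [0.0583 0.0612 0.0636]
0.09 48 [0.058  0.0602 0.0619]
0.095 16 [0.0551 0.0562 0.0585]
plate side c -0.08 395 [-0.0417  0.0418]
plate side c -0.04 499 [-0.0418  0.0422]
plate side c 0 472 [-0.0417  0.0425]
plate side c 0.03 455 [-0.0423  0.0427]
scene all ((542.5912475585938, 297.6219787597656), (225.92649841308594, 125.01441955566406), 14.21231460571289)
0.05 109 [0.0616 0.063  0.0646]
0.055 112 [0.0599 0.0618 0.0636]
0.06 131 [0.0582 0.0603 0.0623]
0.065 38 [0.0555 0.0576 0.06  ]
0.08 73 [0.0551 0.0577 0.0599]
0.085 95 [0.0583 0.0598 0.0616]
0.09 122 [0.0584 0.0598 0.0621]
0.095 151 [0.0536 0.057  0.0597]
0.1 59 [0.0485 0.0516 0.0543]
plate side c -0.08 520 [-0.0427  0.0412]
plate side c -0.04 915 [-0.0428  0.0415]
plate side c 0 910 [-0.0425  0.0417]
plate side c 0.03 1003 [-0.0422  0.0416]
```

Call:
arm_command([
  [0, [0.1, -0.5, 0], 0],
  [0, [0.2, -0.85, 0], 0],
  [0, [0.2, -0.85, 0], 0],
  [0, [0.2, -0.85, 0], 0],
  [0, [0.2, -0.85, 0], 0],
  [0, [0.2, -0.85, 0], 0],
  [0, [0.2, -0.85, 0], 0],
  [0, [0.2, -0.85, 0], 0],
  [0, [0.2, -0.85, 0], 0],
  [0, [0.2, -0.85, 0], 0],
])

```text
time_s: 7.8
position: [0.5131, 0.2399, 0.2185]
tool_rot: [[1.0, 0.0, -0.002], [0.0, -1.0, -0.001], [-0.002, 0.001, -1.0]]
contact_force: [1.3, -0.5, -1.3]
gripper_width: 0.126
gripper_force: 58.7
```

Call:
arm_command([
  [0, [0.2, -0.85, 0], 0],
  [0, [0.1, -0.8, 0.3], 0],
  [0, [0, -0.4, 0.2], 0],
  [0, [0, 0, 0], 0],
  [0, [0, 0, 0], 0],
  [0, [0, 0, 0], 0],
  [0, [0, 0, 0], 0],
  [0, [0, 0, 0], 0],
  [0, [0, 0, 0], 0],
  [0, [0, 0, 0], 0],
])

```text
time_s: 8.63
position: [0.5261, 0.3197, 0.2006]
tool_rot: [[1.0, -0.001, 0.001], [-0.001, -1.0, 0.0], [0.001, -0.0, -1.0]]
contact_force: [-0.0, -0.2, -2.0]
gripper_width: 0.131
gripper_force: 58.8
```

```bash
python3 - <<'E'
from m import *
import pickle
s=robot.observe(); d=robot.read_camera("wrist"); d["state"]=s
print(s["time_s"],np.round(s["position"],4),np.round(s["tool_rot"],4).tolist(),np.round(s["joint_positions"],2))
save(d,"w3.png");pickle.dump(d,open("w3.pkl","wb"));P=pts(d);z=P[...,2]
hsv=cv2.cvtColor(d["color"],cv2.COLOR_RGB2HSV)
m=big((hsv[...,0]<22)&(hsv[...,1]>110)&(z>.15)); print("bar",m.sum(),rect(P[m]),np.percentile(z[m],[5,50,95]),np.percentile(P[m][:,0],[98,99.5,100]))
m=big((z>.12)&(z<.5)&(hsv[...,1]<60)&(P[...,0]>s["position"][0]+.072)); print("neck",m.sum(),np.percentile(P[m],[1,50,99],axis=0).round(4))
th=np.radians(14); ex=np.array([np.cos(th),np.sin(th)]);ey=np.array([-ex[1],ex[0]])
o=np.array([.537,.297]); k=(z>.03)&(z<.075); q=P[k]; a=(q[:,:2]-o)@ex; c=(q[:,:2]-o)@ey
for lo in np.arange(.07,.115,.005):
    sl=(a>lo)&(a<=lo+.005)&(abs(c)<.035)
    if sl.sum()>2: print(round(lo,3),sl.sum(),np.round(np.percentile(q[sl,2],[10,50,90]),4))
h=P[k&(hsv[...,2]>100)];
E
```

```text
8.6333 [0.5261 0.3197 0.2006] [[1.0, -0.0012, 0.0005], [-0.0012, -1.0, 0.0003], [0.0005, -0.0003, -1.0]] [ 0.53  0.47  1.69 -0.    0.98  2.1 ]
bar 9988 ((545.29150390625, 319.9639892578125), (117.55164337158203, 13.664984703063965), 0.3439036011695862) [0.20445721 0.20605337 0.20717977] [0.59746081 0.59884732 0.60406971]
neck 2269 [[0.5993 0.312  0.1557]
 [0.6134 0.3197 0.1971]
 [0.6268 0.3274 0.2019]]
0.07 19 [0.0509 0.0546 0.0591]
0.075 539 [0.0531 0.0568 0.0588]
0.08 659 [0.0592 0.0605 0.0616]
0.085 589 [0.0606 0.0615 0.0624]
0.09 529 [0.0585 0.0601 0.0614]
0.095 256 [0.0538 0.0564 0.058 ]
```

View pics/w3.png

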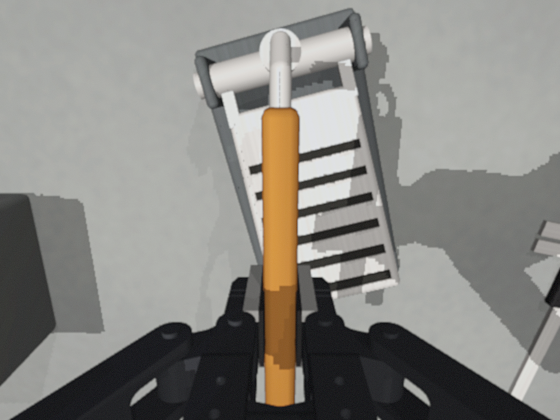

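The wrist view shows the ferrule at (281,50) right over the middle of the barrel, which spans (200,80)–(370,42). The tip needs about 2.5 mm more in +x, then a gentle descent of about 52 mm.

Call:
arm_command([
  [0, [0.06, 0, 0.2], 0],
  [0, [0, 0, 0.3], 0],
  [0, [0, 0, 0.3], 0],
  [0, [0, 0, 0.2], 0],
  [0, [0, 0, 0.1], 0],
  [0, [0, 0, 0.1], 0],
  [0, [0, 0, 0.05], 0],
  [0, [0, 0, 0.05], 0],
  [0, [0, 0, 0], 0],
  [0, [0, 0, 0], 0],
])

```text
time_s: 9.52
position: [0.5284, 0.3205, 0.1485]
tool_rot: [[1.0, -0.0, 0.0], [-0.0, -1.0, 0.0], [0.0, -0.0, -1.0]]
contact_force: [-0.6, -0.5, 0.6]
gripper_width: 0.127
gripper_force: 59.0
```

```bash
python3 - <<'E'
from m import *
import pickle
s=robot.observe();print(s["time_s"],np.round(s["position"],4),np.round(s["contact_force"],2),np.round(s["ft_torque"],3))
a=[]
for n in("top","scene"):
    d=robot.read_camera(n);pickle.dump(d,open(n+"3.pkl","wb"))
    w=(slice(140,230),slice(70,190)) if n=="top" else (slice(330,420),slice(280,400))
    a.append(cv2.resize(d["color"][w],(600,450) if 0 else (400,300)))
f=[]
for i in range(2):
    robot.read_camera("wrist");x=robot.observe();f.append(x["contact_force"])
print(np.mean(f,0).round(2))
cv2.imwrite("pics/dab.png",np.concatenate(a,1)[...,::-1])
E
```

```text
9.5167 [0.5284 0.3205 0.1485] [-0.6  -0.49  0.63] [-0.132  0.089 -0.   ]
[-0.8  -0.45  0.2 ]
```

View pics/dab.png

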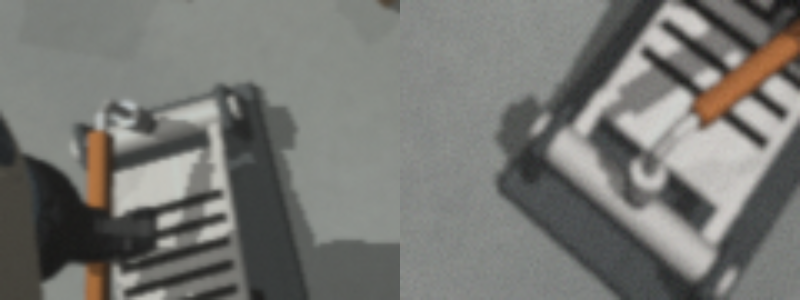

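The scene crop shows the ferrule at (648,180) with the tuft resting on the barrel's middle. The upward force has shifted about +1.2 N from the hanging baseline, so it's in gentle contact. I'll add 1.5 mm, hold, then lift.

Call:
arm_command([
  [0, [0, 0, 0.04], 0],
  [0, [0, 0, 0], 0],
  [0, [0, 0, 0], 0],
  [0, [0, 0, 0], 0],
  [0, [0, 0, 0], 0],
  [0, [0, 0, -0.2], 0],
  [0, [0, 0, -0.4], 0],
  [0, [0, 0, -0.5], 0],
  [0, [0, 0, -0.5], 0],
  [0, [0, 0.4, -0.1], 0],
])

```text
time_s: 10.55
position: [0.5299, 0.3068, 0.2184]
tool_rot: [[1.0, 0.001, 0.005], [0.001, -1.0, 0.004], [0.005, -0.004, -1.0]]
contact_force: [0.9, 0.1, 0.4]
gripper_width: 0.134
gripper_force: 58.8
```

Call:
arm_command([
  [0, [-0.1, 0.8, 0], 0],
  [0, [-0.1, 0.9, 0], 0],
  [0, [-0.1, 0.9, 0], 0],
  [0, [-0.1, 0.9, 0], 0],
  [0, [-0.1, 0.9, 0], 0],
  [0, [-0.1, 0.9, 0], 0],
  [0, [-0.1, 0.9, 0], 0],
  [0, [-0.1, 0.9, 0], 0],
  [0, [-0.1, 0.9, 0], 0],
  [0, [-0.1, 0.9, 0], 0],
])

```text
time_s: 11.38
position: [0.4866, -0.0538, 0.2143]
tool_rot: [[1.0, -0.0, -0.001], [-0.0, -1.0, -0.0], [-0.001, 0.0, -1.0]]
contact_force: [-0.1, 0.4, -0.7]
gripper_width: 0.124
gripper_force: 58.8
```

Call:
arm_command([
  [0, [-0.1, 0.9, 0], 0],
  [0, [-0.1, 0.9, 0], 0],
  [0, [-0.1, 0.9, 0], 0],
  [0, [-0.07, 0.9, 0], 0],
  [0, [0, 0.9, 0], 0],
  [0, [0, 0.65, 0], 0],
  [0, [0, 0, 0], 0],
  [0, [0, 0, 0], 0],
  [0, [0, 0, 0], 0],
  [0, [0, 0, 0], 0],
])

```text
time_s: 12.22
position: [0.4726, -0.2567, 0.2142]
tool_rot: [[1.0, 0.0, -0.001], [0.0, -1.0, 0.001], [-0.001, -0.001, -1.0]]
contact_force: [-0.1, 0.7, -0.8]
gripper_width: 0.131
gripper_force: 58.8
```

Call:
arm_command([
  [0, [0.02, 0.22, 0], 0],
  [0, [0, 0, 0.3], 0],
  [0, [0, 0, 0.3], 0],
  [0, [0, 0, 0], 0],
  [0, [0, 0, 0], 0],
  [0, [0, 0, 0], 0],
  [0, [0, 0, 0], 0],
  [0, [0, 0, 0], 0],
  [0, [0, 0, 0], 0],
  [0, [0, 0, 0], 0],
])

```text
time_s: 13.05
position: [0.4742, -0.2665, 0.1909]
tool_rot: [[1.0, -0.0, 0.001], [-0.0, -1.0, -0.0], [0.001, 0.0, -1.0]]
contact_force: [1.3, 0.3, -1.1]
gripper_width: 0.13
gripper_force: 58.8
```

```bash
python3 - <<'E'
from m import *
import pickle
s=robot.observe(); d=robot.read_camera("wrist"); d["state"]=s
print(s["time_s"],np.round(s["position"],4),np.round(s["tool_rot"],4).tolist())
save(d,"w4.png");P=pts(d);z=P[...,2]
hsv=cv2.cvtColor(d["color"],cv2.COLOR_RGB2HSV)
def line(P,z,hsv,lo,nm):
    m=big((hsv[...,0]<22)&(hsv[...,1]>110)&(z>lo)); q=P[m]
    for x0 in(.50,.52,.535):
        k=abs(q[:,0]-x0)<.006; yy=q[k]; print(nm,x0,"y mid",np.round((np.percentile(yy[:,1],2)+np.percentile(yy[:,1],98))/2,4),"z",np.median(yy[:,2]).round(4))
line(P,z,hsv,.15,"now")
w=pickle.load(open("w1.pkl","rb"));P1=pts(w);h1=cv2.cvtColor(w["color"],cv2.COLOR_RGB2HSV);line(P1,P1[...,2],h1,.1,"w1")
for nm,Q,h in(("now",P,hsv),("w1",P1,h1)):
    m=(Q[...,2]>.125)&(Q[...,2]<.155)&(abs(Q[...,0]-.523)<.012)&(h[...,1]<60)&(abs(Q[...,1]+.266)<.03); q=Q[m]; L=q[q[:,1]>-.266];R=q[q[:,1]<-.266]
    print(nm,m.sum(),[np.percentile(g[:,1],[2,98]).round(4) for g in(L,R) if len(g)])
E
```

```text
13.05 [ 0.4742 -0.2665  0.1909] [[1.0, -0.0002, 0.0005], [-0.0002, -1.0, -0.0003], [0.0005, 0.0003, -1.0]]
now 0.5 y mid -0.2662 z 0.1963
now 0.52 y mid -0.2663 z 0.1963
now 0.535 y mid -0.2663 z 0.1963
w1 0.5 y mid -0.2674 z 0.1344
w1 0.52 y mid -0.2674 z 0.1344
w1 0.535 y mid -0.2678 z 0.1345
now 1462 [array([-0.2569, -0.2433]), array([-0.2917, -0.2765])]
w1 826 [array([-0.2615, -0.2429]), array([-0.2918, -0.2734])]
```

Call:
arm_command([
  [0, [0, 0.02, 0.3], 0],
  [0, [0, 0, 0.4], 0],
  [0, [0, 0, 0.4], 0],
  [0, [0, 0, 0.3], 0],
  [0, [0, 0, 0.1], 0],
  [0, [0, 0, 0.06], 0],
  [0, [0, 0, 0], 0],
  [0, [0, 0, 0], 0],
  [0, [0, 0, 0], 0],
  [0, [0, 0, 0], 0],
])

```text
time_s: 13.93
position: [0.4729, -0.2666, 0.1289]
tool_rot: [[1.0, -0.0, -0.003], [-0.0, -1.0, 0.001], [-0.003, -0.001, -1.0]]
contact_force: [-8.5, 3.9, 14.6]
gripper_width: 0.133
gripper_force: 61.2
```

Call:
arm_command([
  [0.2, [0, 0, -0.03], 0],
  [0.4, [0, 0, 0], 0],
  [0.6, [0, 0, 0], 0],
  [0.8, [0, 0, 0], 0],
  [1, [0, 0, 0], 0],
  [1, [0, 0, 0], 0],
  [1, [0, 0, 0], 0],
  [1, [0, 0, 0], 0],
  [1, [0, 0, 0], 0],
  [1, [0, 0, 0], 0],
])

```text
time_s: 14.77
position: [0.4741, -0.2672, 0.1293]
tool_rot: [[1.0, -0.0, -0.0], [-0.0, -1.0, 0.0], [-0.0, -0.0, -1.0]]
contact_force: [0.5, -0.5, 0.4]
gripper_width: 0.998
gripper_force: 0.0
```

Call:
arm_command([
  [1, [0, 0, -0.2], 0],
  [1, [0, 0, -0.4], 0],
  [1, [0, 0, -0.6], 0],
  [1, [0, 0, -0.6], 0],
  [1, [0, 0, -0.6], 0],
  [1, [-0.2, 0, -0.6], 0],
  [1, [-0.2, 0, 0], 0],
  [1, [0, 0, 0], 0],
  [1, [0, 0, 0], 0],
  [1, [0, 0, 0], 0],
])

```text
time_s: 15.6
position: [0.4577, -0.2669, 0.2486]
tool_rot: [[1.0, -0.0, -0.001], [-0.0, -1.0, 0.001], [-0.001, -0.001, -1.0]]
contact_force: [0.4, -0.6, -1.2]
gripper_width: 1.001
gripper_force: 0.0
```

```bash
python3 - <<'E'
from m import *
s=robot.observe(); d=robot.read_camera("wrist"); d["state"]=s
print(s["time_s"],np.round(s["position"],4))
P=pts(d);z=P[...,2]
hsv=cv2.cvtColor(d["color"],cv2.COLOR_RGB2HSV)
m=big((hsv[...,0]<22)&(hsv[...,1]>110)&(z>.1)); q=P[m];print(rect(q))
for x0 in np.arange(.38,.55,.03):
    k=abs(q[:,0]-x0)<.006; print(x0.round(2),np.median(q[k],0).round(4))
a=np.concatenate([d["color"],],1)
sc=robot.read_camera("scene")["color"][100:220,180:340]
a=np.concatenate([cv2.resize(d["color"],(400,300)),cv2.resize(sc,(400,300))],1)
cv2.imwrite("pics/back.png",a[...,::-1])
E
```

```text
15.6 [ 0.4577 -0.2669  0.2486]
((456.13323974609375, -266.26123046875), (11.635655403137207, 178.1552734375), 89.92192840576172)
0.38 [ 0.3799 -0.266   0.1346]
0.41 [ 0.4103 -0.2664  0.1346]
0.44 [ 0.44   -0.2661  0.1346]
0.47 [ 0.4701 -0.2661  0.1344]
0.5 [ 0.5    -0.2662  0.1344]
0.53 [ 0.5304 -0.2668  0.1345]
```

View pics/back.png

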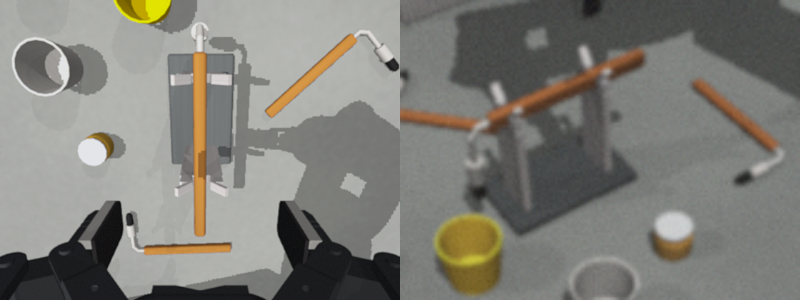

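The brush is hung level (top at 134.5 mm along its whole length) in both notches. In the crop the bar lies at (200,145), seated in both plates. Next is the pedal.

Call:
arm_command([
  [0, [0, -0.5, 0], 0],
  [0, [0, -0.85, 0], 0],
  [0, [0.1, -0.85, 0], 0],
  [0, [0.1, -0.85, 0], 0],
  [0, [0.1, -0.85, 0], 0],
  [0, [0.1, -0.85, 0], 0],
  [0, [0.1, -0.85, 0], 0],
  [0, [0.1, -0.85, 0], 0],
  [0, [0.1, -0.85, 0], 0],
  [0, [0.05, -0.85, 0], 0],
])

```text
time_s: 16.53
position: [0.4883, 0.0607, 0.2487]
tool_rot: [[1.0, -0.0, -0.001], [-0.0, -1.0, -0.0], [-0.001, 0.0, -1.0]]
contact_force: [0.1, -0.3, -1.1]
gripper_width: -0.003
gripper_force: 0.0
```

Call:
arm_command([
  [0, [0, -0.85, 0], 0],
  [0, [0, -0.85, 0], 0],
  [0, [0, -0.85, 0], 0],
  [0, [0, -0.85, 0], 0],
  [0, [0, -0.85, 0], 0],
  [0, [0, -0.85, 0], 0],
  [0, [0, -0.55, 0], 0],
  [0, [0, 0, 0], 0],
  [0, [0, 0, 0], 0],
  [0, [0, 0, 0], 0],
])

```text
time_s: 17.37
position: [0.4878, 0.2843, 0.2484]
tool_rot: [[1.0, 0.0, -0.002], [0.0, -1.0, -0.001], [-0.002, 0.001, -1.0]]
contact_force: [0.2, -0.0, -0.7]
gripper_width: -0.006
gripper_force: 0.0
```

```bash
python3 - <<'E'
from m import *
s=robot.observe(); d=robot.read_camera("wrist"); d["state"]=s
p=s["position"];print(s["time_s"],np.round(p,4),s["gripper_width"])
P=pts(d);z=P[...,2]
th=np.radians(14); ex=np.array([np.cos(th),np.sin(th)]);ey=np.array([-ex[1],ex[0]])
hg=np.array([.6229,.3184]); k=(z>.055)&(z<.11); q=P[k]; a=(q[:,:2]-hg)@ex; c=(q[:,:2]-hg)@ey
for lo in np.arange(-.18,-.02,.02):
    sl=(a>lo)&(a<=lo+.02)&(abs(c)<.06)
    if sl.sum()>9: print(round(lo+.01,3),sl.sum(),np.median(q[sl,2]).round(4),np.percentile(c[sl],[2,98]).round(4))
print("free edge a",np.percentile(a[abs(c)<.03],[.5,1,2]).round(4))
t=hg-.138*ex; print("target",t,"units",(t-p[:2])/.04)
E
```

```text
17.3667 [0.4878 0.2843 0.2484] -0.005677325009998218
-0.17 77 0.0933 [-0.039   0.0408]
-0.15 2915 0.0939 [-0.0412  0.0424]
-0.13 2998 0.088 [-0.0412  0.0424]
-0.11 3000 0.0828 [-0.0412  0.0427]
-0.09 3113 0.0781 [-0.0411  0.0425]
-0.07 3143 0.0733 [-0.041   0.0426]
-0.05 3152 0.0671 [-0.041   0.0426]
-0.03 2445 0.0626 [-0.0415  0.0435]
free edge a [-0.1595 -0.1587 -0.1569]
target [0.48899919 0.28501478] units [0.03114922 0.01707402]
```

Call:
arm_command([
  [0, [0.03, 0, 0.4], 0],
  [0, [0, 0, 0.7], 0],
  [0, [0, 0, 0.7], 0],
  [0, [0, 0, 0.7], 0],
  [0, [0, 0, 0.5], 0],
  [0, [0, 0, 0.2], 0],
  [0, [0, 0, 0.2], 0],
  [0, [0, 0, 0.2], 0],
  [0, [0, 0, 0.2], 0],
  [0, [0, 0, 0.1], 0],
])

```text
time_s: 18.25
position: [0.4895, 0.2846, 0.0935]
tool_rot: [[1.0, -0.001, 0.0], [-0.001, -1.0, 0.0], [0.0, -0.0, -1.0]]
contact_force: [-1.9, -1.1, 6.1]
gripper_width: 0.003
gripper_force: 2.7
```

Call:
arm_command([
  [0, [0, 0, 0.1], 0],
  [0, [0, 0, 0.1], 0],
  [0, [0, 0, 0.05], 0],
  [0, [0, 0, 0.05], 0],
  [0, [0, 0, 0], 0],
  [0, [0, 0, 0], 0],
  [0, [0, 0, 0], 0],
  [0, [0, 0, 0], 0],
  [0, [0, 0, 0], 0],
  [0, [0, 0, 0], 0],
])

```text
time_s: 19.08
position: [0.4891, 0.2847, 0.0822]
tool_rot: [[1.0, -0.0, -0.0], [-0.0, -1.0, -0.0], [-0.0, 0.0, -1.0]]
contact_force: [-4.0, -2.3, 6.8]
gripper_width: 0.005
gripper_force: 3.3
```

Call:
arm_command([
  [0, [0, 0, 0.03], 0],
  [0, [0, 0, 0.03], 0],
  [0, [0, 0, 0.03], 0],
  [0, [0, 0, 0.02], 0],
  [0, [0, 0, 0], 0],
  [0, [0, 0, 0], 0],
  [0, [0, 0, 0], 0],
  [0, [0, 0, 0], 0],
  [0, [0, 0, 0], 0],
  [0, [0, 0, 0], 0],
])

```text
time_s: 19.92
position: [0.489, 0.2847, 0.0778]
tool_rot: [[1.0, -0.0, -0.001], [-0.0, -1.0, -0.0], [-0.001, 0.0, -1.0]]
contact_force: [-4.1, -1.5, 7.3]
gripper_width: -0.0
gripper_force: 3.6
```

Call:
arm_command([
  [0, [0, 0, 0.03], 0],
  [0, [0, 0, 0.02], 0],
  [0, [0, 0, 0], 0],
  [0, [0, 0, 0], 0],
  [0, [0, 0, 0], 0],
  [0, [0, 0, 0], 0],
  [0, [0, 0, 0], 0],
  [0, [0, 0, 0], 0],
  [0, [0, 0, 0], 0],
  [0, [0, 0, 0], 0],
])

```text
time_s: 20.75
position: [0.489, 0.2847, 0.076]
tool_rot: [[1.0, -0.0, -0.0], [-0.0, -1.0, -0.0], [-0.0, 0.0, -1.0]]
contact_force: [-5.7, -2.2, 8.7]
gripper_width: -0.002
gripper_force: 4.6
```

Call:
arm_command([
  [0, [0, 0, 0.02], 0],
  [0, [0, 0, 0.02], 0],
  [0, [0, 0, 0.01], 0],
  [0, [0, 0, 0], 0],
  [0, [0, 0, 0], 0],
  [0, [0, 0, 0], 0],
  [0, [0, 0, 0], 0],
  [0, [0, 0, 0], 0],
  [0, [0, 0, 0], 0],
  [0, [0, 0, 0], 0],
])

```text
time_s: 21.58
position: [0.4891, 0.2847, 0.0755]
tool_rot: [[1.0, -0.0, -0.0], [-0.0, -1.0, 0.0], [-0.0, -0.0, -1.0]]
contact_force: [-9.4, -5.2, 24.4]
gripper_width: 0.0
gripper_force: 12.5
```

The force jumped to 24 N and motion stalled, so the pedal is at its stop. I'll rise slowly so it can spring back.

Call:
arm_command([
  [0, [0, 0, -0.1], 0],
  [0, [0, 0, -0.2], 0],
  [0, [0, 0, -0.2], 0],
  [0, [0, 0, -0.2], 0],
  [0, [0, 0, -0.2], 0],
  [0, [0, 0, -0.2], 0],
  [0, [0, 0, -0.4], 0],
  [0, [0, 0, -0.7], 0],
  [0, [0, 0, -0.7], 0],
  [0, [0, 0, -0.7], 0],
])

```text
time_s: 22.42
position: [0.4883, 0.2844, 0.2177]
tool_rot: [[1.0, -0.0, -0.002], [-0.0, -1.0, -0.001], [-0.002, 0.001, -1.0]]
contact_force: [0.7, 0.9, 0.7]
gripper_width: -0.003
gripper_force: 0.0
```

Call:
arm_command([
  [0, [0, 0, -0.5], 0],
  [0, [0, 0, 0], 0],
  [0, [0, 0, 0], 0],
  [0, [0, 0, 0], 0],
  [0, [0, 0, 0], 0],
  [0, [0, 0, 0], 0],
  [0, [0, 0, 0], 0],
  [0, [0, 0, 0], 0],
  [0, [0, 0, 0], 0],
  [0, [0, 0, 0], 0],
])

```text
time_s: 23.25
position: [0.4893, 0.2848, 0.2366]
tool_rot: [[1.0, -0.0, -0.0], [-0.0, -1.0, -0.0], [-0.0, 0.0, -1.0]]
contact_force: [0.8, 0.0, 0.5]
gripper_width: 0.004
gripper_force: 0.0
```

```bash
python3 - <<'E'
from m import *
s=robot.observe(); d=robot.read_camera("wrist"); d["state"]=s
print(s["time_s"],np.round(s["position"],4))
P=pts(d);z=P[...,2]
m=(np.hypot(P[...,0]-.489,P[...,1]-.285)<.02)&(z<.12)&(z>.02);print("pad z",m.sum(),np.median(z[m]))
t=robot.read_camera("top");P=pts(t);z=P[...,2];h=cv2.cvtColor(t["color"],cv2.COLOR_RGB2HSV)
m=big(win(190,232,272,312)&(z>.044)); v,u=np.nonzero(m); print("pot",cv2.minEnclosingCircle(np.array([ray(t,a,b,.055)[:2]*1000 for a,b in zip(u,v)]).astype(np.float32)))
m=big((h[...,0]<22)&(h[...,1]>110)&win(185,290,360,395));rectz(t,m,.134,"brush")
import pickle
o=pickle.load(open("D.pkl","rb"))["top"]["color"]
df=np.abs(t["color"].astype(int)-o).max(-1)>50; n,l,st,_=cv2.connectedComponentsWithStats(df.astype(np.uint8)); print([x[:5].tolist() for x in st[1:] if x[4]>25])
E
```

```text
23.25 [0.4893 0.2848 0.2366]
pad z 2345 0.0909997758673218
pot ((533.2215576171875, -86.56121826171875), 32.5058479309082)
brush 490 [ 456.2 -263.4] [177.5  12.5] 0.0
[[0, 158, 118, 262, 14576], [220, 232, 24, 11, 143], [219, 240, 14, 7, 66], [229, 268, 9, 23, 118], [0, 277, 31, 143, 2339], [324, 321, 30, 14, 88], [400, 365, 160, 55, 6393], [273, 379, 59, 27, 585], [204, 397, 102, 23, 1332]]
```

```bash
python3 -c "
from workcell import robot
print(robot.hand_in())"
```

```text
the job is handed in; nothing more can be done
None
```

I handed the job in at about 23 s: the brush was dipped about 31 mm below the pot rim and dabbed on the hinge barrel's bare middle (about 1 N), then hung back level in both notches. The pedal was pressed to its stop (24 N) and sprang back up, and the pot measured within about 1.5 mm of where it started.

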